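# Find the flange that rocks on the surface plate

## Task

One of the two flanges on the granite surface plate rocks: press their corners down one after another, gently (10 N is plenty, never above 40 N), until you find it and feel it dip. Then take that flange by its neck and set it down softly, flat, in the red rework tray, and leave the sound flange standing where it is, with the blue tray empty and the steel bar on the stone undisturbed.

Things in the scene. Friction and masses are not known exactly. Their poses are not given: they have to be found in the camera images.
- flange_a: One of two look-alike bare-metal square flanges on the surface plate; looks and resting pose do not tell which rocks. 90 x 90 mm; flat top 12 mm above its origin; central round neck, diameter 44 mm, its top 47 mm above the origin; about 0.45 kg. Origin: centre of the underside, level with the stone's top; z up, x and y parallel to the sides, corners at (+-45, +-45) mm, press at (+-37, +-37) mm.
- flange_b: The other flange, same shape, size and frame. A sound one stands on a pad under each corner and gives nowhere. The rocking one has one pad 3 mm too short, at a corner not told, and rests level on the other three; only a press of about 2 to 3 N or more on the short corner dips it, about 2.5 mm at the pressing point, till it meets the stone; let go, it swings back by its own weight.
- surface_plate: Dark granite surface plate, 250 mm (its x) by 400 mm (its y), fixed; origin at the centre of its underside on the table, the flat top 60 mm above. The flanges stand side by side along its y, 150 to 230 mm apart. Stone and metal are rigid: where nothing gives, the force rises at once, so touch down slower than 15 mm/s, a knock counts as force.
- rework_tray: Open RED plastic tray for rework, 160 x 160 mm outside, 30 mm high, walls and floor 5 mm thick, fixed; beside the surface plate, left or right. Origin: centre of its underside on the table; inner floor 5 mm above.
- passed_tray: The same tray in BLUE, for passed parts, on the other side; it stays empty.
- parallel: Bystander: loose steel bar 20 x 90 x 12 mm high lying on the surface plate near its far edge, origin at the centre of its underside.
Mind the look-alikes: they are no part of the job. Leave any brown or purple look-alike of the flange_b alone. Leave any turquoise look-alike of the flange_a alone.

How it is judged:
On the way, in this order (a step that is already met when the one before it is completed fails the run):
1. the rocking flange, standing on the surface plate, is pressed at its short corner by the gripper so that it dips (over 0.025 rad) (angle between flange_b's own z axis and vertical between 0.025 and 0.09 rad and contact force between the fingers and flange_b above 1 N and contact force between flange_b and surface_plate above 5.5 N), for 0.06 s.
2. the rocking flange is lifted clear of the surface plate (z of flange_b in the frame of surface_plate above 0.075 m and contact force between flange_b and surface_plate below 0.01 N), for 0.1 s.
At the end, for the whole second after the job is handed in: The rocking flange lies flat (within 0.06 rad) and still on the red tray's inner floor (origin below 10 mm above the tray's underside, within 50 mm of its centre); the sound flange stands level on the surface plate within 15 mm of where it started; the steel bar is within 20 mm of its start (horizontal distance between flange_b and rework_tray below 0.05 m and z of flange_b in the frame of rework_tray below 0.01 m and angle between flange_b's own z axis and vertical below 0.06 rad and linear speed of flange_b below 0.02 m/s and distance of flange_a from where it was at the start of the episode below 0.015 m and angle between flange_a's own z axis and vertical below 0.03 rad and distance of parallel from where it was at the start of the episode below 0.02 m); the robot touches nothing.
It fails at once if a flange is pressed on the surface plate with more than 40 N (45 N with its weight) (contact force between any of flange_a, flange_b and surface_plate above 45 N).
It fails at once if the rocking flange is rammed into the tray (over 80 N) (contact force between flange_b and rework_tray above 80 N).
It fails at once if the rocking flange is dropped (falls free at over 0.5 m/s, some 13 mm) (linear speed of flange_b above 0.5 m/s and contact force between the fingers and flange_b below 0.1 N).
It fails at once if the sound flange or the steel bar is moved or lifted by more than 30 mm (distance of any of flange_a, parallel from where it was at the start of the episode above 0.03 m).
It fails at once if a flange touches the blue tray (contact force between any of flange_a, flange_b and passed_tray above 0.5 N).
It also fails if it takes over 72 s, if anything falls off the work surface, if the arm or the gripper's body presses on something with over 40 N, if the wrist force passes 120 N, or if a joint passes its speed limit or range.

## Robot

A 6-joint arm with a two-finger parallel gripper is mounted at the origin on the work surface. World frame = base frame: x ahead of the robot, y to its left, z up, the work surface at z = 0. Lengths are in m, angles in rad, forces in N, time in s.
With the tool pointing down it reaches from about 0.35 to 0.95 m from the base axis. Payload 17.4 kg.
Tool frame: the origin (TCP) lies midway between the tips of the shut fingers; the grasp point (between the pads) lies 19 mm behind it; z points along the fingers, y is the direction in which the jaws open and shut (so a half turn about z gives the same grasp; the last joint's range is limited). The gripper opens to 93 mm and grips with 3 to 60 N. Pads are 15 mm wide; open, the fingers measure 128 mm over their backs; the gripper's body (75 mm by 188 mm) begins 65 mm behind the grasp point.
Start: joints at [-1.168, 0.116, 1.442, -0, 1.584, -0.038], TCP at [0.288, -0.61, 0.189] pointing down, gripper open.
Joint ranges: [-2.83, 2.83], [-0.83, 2.19], [0.07, 2.5], [-1.14, 4.28], [0.01, 3], [-2.97, 2.97]. Speed limits (rad/s): [1.89, 1.89, 2.22, 3.14, 3.14, 3.14].

## Interface

Orientations are given as a unit quaternion [w, x, y, z].
In Python, from rig import r gives the robot as it stands.
- The arm moves only by the tool drive_tool, never from a script. Its argument "deltas" is a list of rows, each a list of 5 numbers: the finger opening in mm, from 0 to 93, then the shift along the tool's x, y, z in mm, then the turn about the tool's z in degrees. In form: [[grip, x, y, z, twist], ...]. A call has exactly 10 rows; each row shifts and turns the pose as measured when the row begins, along the tool's axes as they then stand; what a row does not reach is not made up. A row lasts 1/12 s, in which the tool goes at most 41.7 mm and 7.16 degrees, less where a joint would pass 70% of its speed; a pose out of reach is approached as far as the arm can. A call with a gripper value outside its range is refused whole. The fingers move at their own pace and stop on an object; "squeeze" is the grip in N (left out, the last holds). Time passes only in rows, so rows that do not move let the fingers close, or fill a call up. It gives the time, the measured TCP pose, the force and the opening at its end, in the units of the state.
- r.get_obs(): the state, without advancing time (a new reading comes with each control period).
- r.camera(name): name is "side" or "top" or "wrist"; returns a dict with "color" (384x512x3 uint8, blue, green, red), "fovy" (degrees; the focal length in pixels is half the picture's height over the tangent of half this angle, whatever the lens; pixels are square), "cx", "cy" (the principal point, pixels), "R" (3x3) and "t" (3): a world point X has camera coordinates R X + t. Camera axes: x right, y down, z forward; pixel columns grow to the right and rows downward; lengths in m; the calibration is good to about 2 mm. A picture is of the moment at which its call begins. There is no depth.
- r.close_job(): hands the job in, once; it reports no verdict.
Trained networks look in a picture, given as the dict that the camera call returned (one of the last four; its "shot" number tells which), for a name from the list of things; names that differ only in an ending like _2 or _b are one class to them, and where a whole thing is asked for, a point or a joint stands for the part that bears it (a point fixed in the world has none). Each returns a list of dicts, best first, with "confidence" (0 to 1); they miss things now and then, are a little off and sometimes report something else, mostly with a low value. They report only what shows in the picture. A call takes as long as a camera call. They do not tell look-alikes from the thing itself.
- r.outline_of(picture, thing): "region" (384x512 bool, what is visible of it) and "pixel" ([column, row] in pixels, amid what is visible of it).
- r.landmark_of(picture, thing): "pixel" ([column, row] in pixels: a listed point, or the origin of a listed thing).
The state is a dict: "clock": time; "joints": joint angles; "qvel": joint speeds; "tau": joint torques, N m; "tool_pos": TCP position; "ee_rot": TCP orientation; "ft_force": force on the tool from outside, world axes, zero at the start; "torque": the same for the moment, N m; "opening": finger opening in m.
Only numpy, scipy, OpenCV 4.12 (cv2) and the standard library are available. Lean on these libraries where they do the work, as an engineer would, in place of code of your own. Each camera call takes 0.05 s, during which the arm holds its last target.

## Working session

There is one attempt and no reset: what is moved stays moved. The work goes in short steps, Python scripts to look and compute and a tool call to move; the robot and the scene stay as the last step left them, time stands still between calls to the robot, and variables do not carry over. Pictures are saved under pics/ and viewed, and the job is handed in when it is done.

Besides the shell and the picture viewer there is one more tool, called by a JSON object that holds its "api" and its "payload", one argument or row to a line. drive_tool: Moves the arm, as the interface text tells. Its arguments: {"type":"object","properties":{"deltas":{"type":"array"},"squeeze":{"type":"number"}},"required":["deltas"]}

```bash
ls; mkdir -p pics
python3 - <<'E'
from rig import r
import cv2,numpy as np
o=r.get_obs();print(o)
for n in ["top","side"]:
    c=r.camera(n);cv2.imwrite(f"pics/{n}0.png",c["color"]);print(n,c["fovy"],c["cx"],c["cy"],c["R"],c["t"],c["shot"])
    for th in ["flange_a","surface_plate","rework_tray","passed_tray","parallel"]:
        for d in r.landmark_of(c,th)[:4]: print(th,d)
E
```

```text
pics
{'clock': 0.0, 'joints': array([-1.16778553e+00,  1.16498883e-01,  1.44225669e+00,  5.03945126e-06,
        1.58400098e+00, -3.78037565e-02]), 'qvel': array([-0.00091102,  0.00175701,  0.00046751, -0.00016756,  0.00122341,
       -0.00143216]), 'tau': array([-4.02433507e-03, -7.21256876e+01, -6.22623181e+01,  7.78388442e-02,
        2.38155836e-02, -1.12119244e-04]), 'tool_pos': array([ 0.28790505, -0.61025998,  0.18810183]), 'ee_rot': array([-5.72733085e-04,  9.75808317e-01,  2.18627058e-01, -1.03199078e-04]), 'ft_force': array([-1.01213844,  0.45884163,  0.13817623]), 'torque': array([-0.05047008, -0.03272326,  0.00508189]), 'opening': 0.09287781336675068}
top 44.84616953326058 260.19040013366686 181.40659443441405 [[ 0.00222453 -0.99974751  0.02236011]
 [-0.99412389 -0.00463085 -0.10814917]
 [ 0.10822541 -0.02198814 -0.99388318]] [-0.01671004  0.51710987  1.38362327] 1
flange_a {'pixel': [133.5, 248.9], 'confidence': 0.98}
flange_a {'pixel': [279.2, 169.3], 'confidence': 0.96}
flange_a {'pixel': [191.5, 250.2], 'confidence': 0.83}
flange_a {'pixel': [325.7, 246.7], 'confidenc
[... 210 characters left out ...]
2, 134.0], 'confidence': 0.49}
side 53.16173645692621 259.56697259750825 185.72743347967634 [[ 0.99438689 -0.10527311 -0.01059614]
 [-0.08574967 -0.74318159 -0.66357224]
 [ 0.06198146  0.66075615 -0.74803717]] [-0.5262636   0.10690293  0.96156601] 2
flange_a {'pixel': [261.4, 154.4], 'confidence': 0.97}
flange_a {'pixel': [175.9, 295.8], 'confidence': 0.74}
flange_a {'pixel': [271.9, 217.0], 'confidence': 0.73}
flange_a {'pixel': [175.7, 164.9], 'confidence': 0.65}
surface_plate {'pixel': [272.4, 203.3], 'confidence': 0.63}
rework_tray {'pixel': [277.6, 365.5], 'confidence': 0.59}
passed_tray {'pixel': [238.5, 118.6], 'confidence': 0.72}
parallel {'pixel': [317.0, 196.8], 'confidence': 0.82}
```

View pics/top0.png

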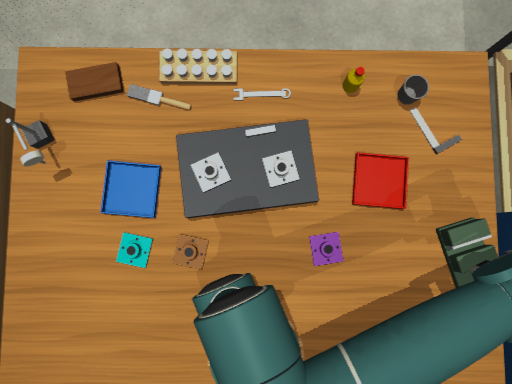

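View pics/side0.png

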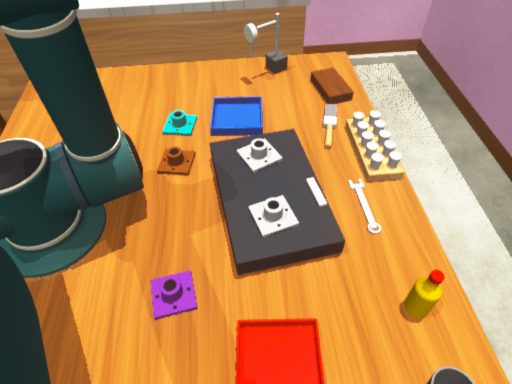

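```bash
cat > h.py <<'E'
from rig import r
import cv2,numpy as np
def K(c):
    f=c["color"].shape[0]/2/np.tan(np.radians(c["fovy"]/2));return np.array([[f,0,c["cx"]],[0,f,c["cy"]],[0,0,1]])
def H(c,z): # maps (x,y,1) world at z -> pixel
    R=c["R"];return K(c)@np.column_stack([R[:,0],R[:,1],R[:,2]*z+c["t"]])
def toplane(c,px,z):
    return cv2.perspectiveTransform(np.array(px,float).reshape(-1,1,2),np.linalg.inv(H(c,z))).reshape(-1,2)
def proj(c,P):
    q=(K(c)@(c["R"]@np.atleast_2d(P).T+np.array(c["t"])[:,None]));return (q[:2]/q[2]).T
E
python3 - <<'E'
from h import *
for n in ["top","side"]:
    c=r.camera(n); print(n)
    for th,z in [("flange_a",.072),("rework_tray",.03),("passed_tray",.03),("parallel",.072),("surface_plate",.06)]:
        for d in r.outline_of(c,th):
            m=d["region"].astype(np.uint8)
            cs,_=cv2.findContours(m,cv2.RETR_EXTERNAL,cv2.CHAIN_APPROX_NONE)
            k=max(cs,key=cv2.contourArea)
            w=toplane(c,k.reshape(-1,2),z)
            rc=cv2.minAreaRect((w*1000).astype(np.float32))
            print(th,d["confidence"],d["pixel"],np.round(rc[0],1),np.round(rc[1],1),round(rc[2],1))
    for d in r.landmark_of(c,"flange_a"): print(d, toplane(c,d["pixel"],.06))
    for d in r.landmark_of(c,"rework_tray"): print(d, toplane(c,d["pixel"],.0))
    # rectified
    if 1:
        s=4000./2;x0,y0=.65,.20 # img: col=(y0-y)*s,row=(x0-x)*s ;
        A=np.array([[0,-1/s,x0],[-1/s,0,y0],[0,0,1]])
        M=H(c,.072)@A
        im=cv2.warpPerspective(c["color"],M,(800,600),flags=cv2.WARP_INVERSE_MAP|cv2.INTER_LINEAR)
        cv2.imwrite(f"pics/rect_{n}.png",im)
E
```

```text
top
flange_a 0.86 [191.1, 249.3] [309.  186.9] [92.  91.7] 75.8
flange_a 0.85 [132.2, 246.9] [312.6 347.4] [87.4 85.7] 77.7
flange_a 0.74 [210.6, 171.1] [539.4 131.6] [91.2 91.6] 24.9
flange_a 0.62 [324.8, 246.5] [ 318.1 -205. ] [87.9 86.9] 8.7
flange_a 0.61 [279.6, 164.6] [551.3 -74. ] [91.8 90.9] 16.7
rework_tray 0.79 [379.9, 178.7] [ 521.  -380.8] [168.4 165.3] 86.5
passed_tray 0.95 [130.6, 188.2] [493.1 373.6] [165.6 160. ] 85.1
parallel 0.5 [258.4, 132.1] [664.2 -13.2] [18.4 85.7] 9.3
surface_plate 0.77 [244.9, 168.2] [555.4  24.4] [254.4 401.4] 7.4
{'pixel': [279.8, 168.9], 'confidence': 0.86} [[ 0.55143145 -0.0725413 ]]
{'pixel': [321.0, 248.0], 'confidence': 0.85} [[ 0.3183559  -0.19279874]]
{'pixel': [183.9, 251.8], 'confidence': 0.77} [[0.30682641 0.20714755]]
{'pixel': [131.8, 251.0], 'confidence': 0.65} [[0.3089282  0.35779707]]
{'pixel': [209.8, 172.6], 'confidence': 0.6} [[0.53927081 0.13524909]]
{'pixel': [381.2, 182.6], 'confidence': 0.62} [[ 0.51825726 -0.39232684]]
side
flange_a 0.98 [175.0, 161.6] [324.1 135.5] [104.2  88.5] 78.7
flange_a 0.89 [179.5, 123.6] [328.2
[... 348 characters left out ...]
llel 0.86 [320.1, 194.1] [669.  -16.2] [28.7 99.4] 7.8
surface_plate 0.89 [274.9, 198.1] [558.4  13.6] [253.1 426.7] 7.3
{'pixel': [272.4, 217.1], 'confidence': 0.9} [[ 0.55252987 -0.07279799]]
{'pixel': [178.1, 125.1], 'confidence': 0.86} [[0.31959308 0.29374871]]
{'pixel': [177.3, 294.4], 'confidence': 0.85} [[ 0.33668148 -0.24432123]]
{'pixel': [174.3, 164.0], 'confidence': 0.73} [[0.31515905 0.13187505]]
{'pixel': [260.0, 154.0], 'confidence': 0.6} [[0.54625677 0.14354597]]
{'pixel': [275.6, 365.7], 'confidence': 0.86} [[ 0.51975614 -0.38340142]]
{'pixel': [237.2, 117.8], 'confidence': 0.28} [[0.49679226 0.38320085]]
{'pixel': [263.4, 156.4], 'confidence': 0.24} [[0.561158   0.19479474]]
```

View pics/rect_top.png

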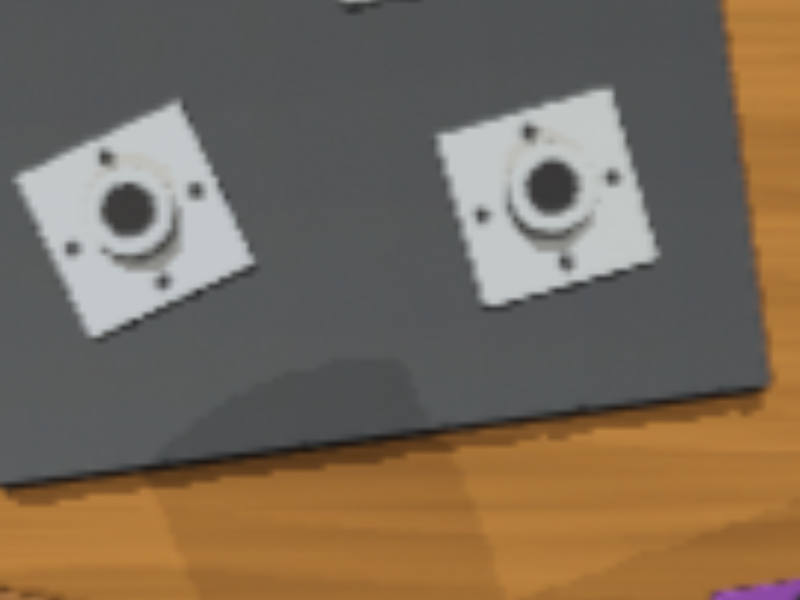

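View pics/rect_side.png

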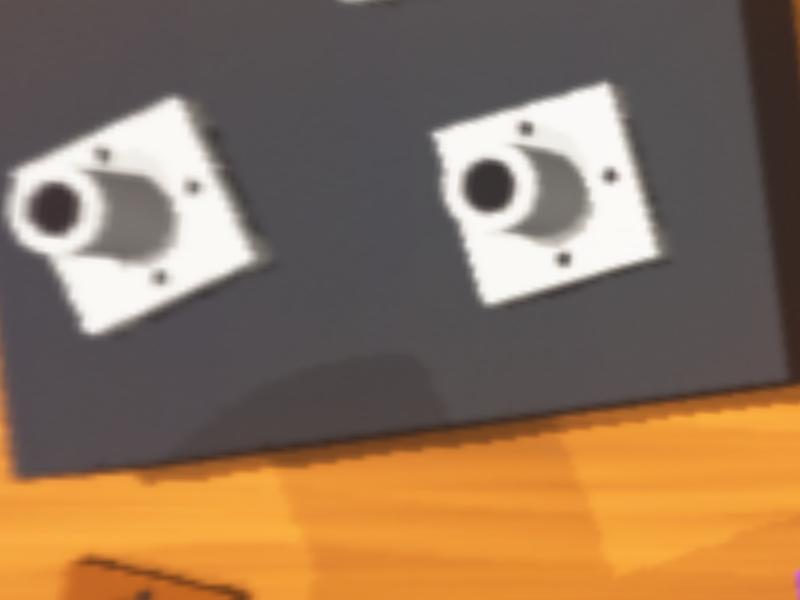

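```bash
cat >> h.py <<'E'
from scipy.spatial.transform import Rotation as Ro
def st(): 
    o=r.get_obs();q=o["ee_rot"];M=Ro.from_quat([q[1],q[2],q[3],q[0]]).as_matrix()
    return o,M
def go(*T):
    o,M=st();p=o["tool_pos"]
    print("t",round(o["clock"],2),"pos",np.round(p*1e3,1),"psi",round(np.degrees(np.arctan2(M[1,0],M[0,0])),1),"tilt",np.round(M[:2,2],4),"F",np.round(o["ft_force"],1))
    for t in T:
        print(" ->",t,"tool mm",np.round(M.T@(np.array(t)/1e3-p)*1e3,1)); p=np.array(t)/1e3
E
python3 -c "
from h import *
go((525.8,-119.9,130))"
```

```text
t 1.4 pos [ 288.  -610.5  188.8] psi 25.3 tilt [-0.  0.] F [-0.4 -0.1  0.3]
 -> (525.8, -119.9, 130) tool mm [ 424.4 -342.2   58.8]
```

{"api": "drive_tool", "payload": {
  "deltas": [
    [0,30,-24,3,0],
    [0,30,-24,3,0],
    [0,30,-24,3,0],
    [0,30,-24,3,0],
    [0,30,-24,3,0],
    [0,30,-24,3,0],
    [0,30,-24,3,0],
    [0,30,-24,3,0],
    [0,30,-24,3,0],
    [0,30,-24,3,0]
  ],
  "squeeze": 5
}}

```text
clock: 2.23
tool_pos: [0.4595, -0.2567, 0.1567]
ee_rot: [0.001, 0.977, 0.214, 0.0]
ft_force: [0.1, -0.8, -0.5]
opening: 0.0311
```

```bash
python3 -c "
from h import *
go((525.8,-119.9,100))"
```

```text
t 2.23 pos [ 459.5 -256.7  156.7] psi 24.7 tilt [ 0.0009 -0.0015] F [ 0.1 -0.8 -0.5]
 -> (525.8, -119.9, 100) tool mm [117.3 -96.7  56.6]
```

{"api": "drive_tool", "payload": {
  "deltas": [
    [0,30,-24,8,0],
    [0,30,-24,8,0],
    [0,25,-21,8,0],
    [0,15,-13,8,0],
    [0,10,-8,8,0],
    [0,6,-6,8,0],
    [0,0,0,6,0],
    [0,0,0,3,0],
    [0,0,0,0,0],
    [0,0,0,0,0]
  ]
}}

```text
clock: 3.07
tool_pos: [0.5286, -0.1084, 0.098]
ee_rot: [0.002, 0.976, 0.217, 0.002]
ft_force: [0.0, -0.6, 0.1]
opening: 0.0002
```

```bash
python3 -c "
from h import *
go((525.8,-119.9,77))"
```

```text
t 3.07 pos [ 528.6 -108.4   98. ] psi 25.0 tilt [ 0.0042 -0.0023] F [ 0.  -0.6  0.1]
 -> (525.8, -119.9, 77) tool mm [-7.5  9.2 21. ]
```

{"api": "drive_tool", "payload": {
  "deltas": [
    [0,-3,4,2,0],
    [0,-3,3,4,0],
    [0,-1,2,4,0],
    [0,0,0,3,0],
    [0,0,0,2,0],
    [0,0,0,1,0],
    [0,0,0,1,0],
    [0,0,0,1,0],
    [0,0,0,1,0],
    [0,0,0,1,0]
  ]
}}

```text
clock: 3.9
tool_pos: [0.5256, -0.1239, 0.0775]
ee_rot: [0.002, 0.977, 0.215, 0.003]
ft_force: [0.3, 0.1, 0.1]
opening: 0.0005
```

```bash
python3 -c "
from h import *
go((525.8,-119.9,72))"
```

```text
t 3.9 pos [ 525.6 -123.9   77.5] psi 24.8 tilt [ 0.0062 -0.0032] F [0.3 0.1 0.1]
 -> (525.8, -119.9, 72) tool mm [ 1.8 -3.6  5.5]
```

{"api": "drive_tool", "payload": {
  "deltas": [
    [0,1,-2,0.7,0],
    [0,1,-1,0.7,0],
    [0,0,0,0.7,0],
    [0,0,0,0.7,0],
    [0,0,0,0.7,0],
    [0,0,0,0.7,0],
    [0,0,0,0.7,0],
    [0,0,0,0.7,0],
    [0,0,0,0.7,0],
    [0,0,0,0.7,0]
  ]
}}

```text
clock: 4.73
tool_pos: [0.5265, -0.1197, 0.07]
ee_rot: [0.002, 0.977, 0.215, 0.003]
ft_force: [-0.6, 0.6, 0.5]
opening: 0.0002
```

{"api": "drive_tool", "payload": {
  "deltas": [
    [0,0,0,0.5,0],
    [0,0,0,0.5,0],
    [0,0,0,0.5,0],
    [0,0,0,0.5,0],
    [0,0,0,0,0],
    [0,0,0,0,0],
    [0,0,0,0,0],
    [0,0,0,0,0],
    [0,0,0,0,0],
    [0,0,0,0,0]
  ]
}}

```text
clock: 5.57
tool_pos: [0.5265, -0.1197, 0.0677]
ee_rot: [0.002, 0.977, 0.215, 0.003]
ft_force: [0.0, -0.3, -0.4]
opening: 0.0002
```

```bash
python3 -c "
from h import *
go((525.8,-119.9,72))
c=r.camera('wrist');cv2.imwrite('pics/w1.png',c['color'])
c=r.camera('side');cv2.imwrite('pics/s1.png',cv2.resize(c['color'][100:290,170:360],None,fx=3,fy=3))"
```

```text
t 5.57 pos [ 526.5 -119.7   67.7] psi 24.8 tilt [ 0.0065 -0.0032] F [ 0.  -0.3 -0.4]
 -> (525.8, -119.9, 72) tool mm [-0.6 -0.1 -4.4]
```

View pics/w1.png

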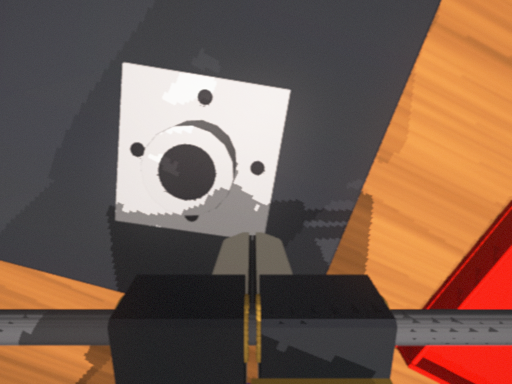

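View pics/s1.png

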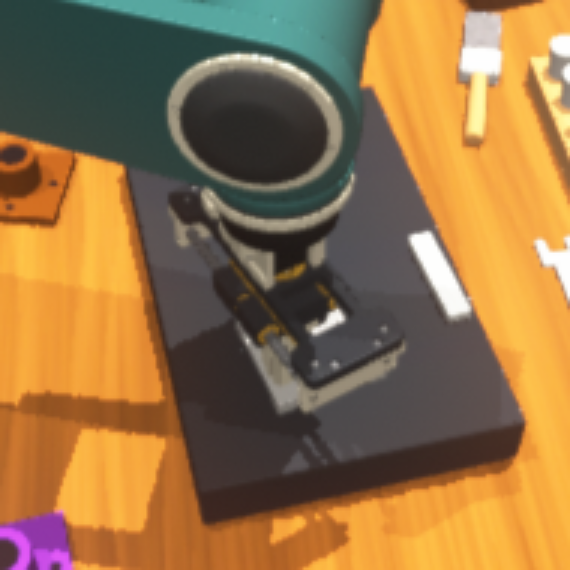

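```bash
python3 -c "
from h import *
c=r.camera('wrist');o,M=st()
print(proj(c,o['tool_pos']))
px=[(123,62),(290,90),(265,238),(115,220)]
w=toplane(c,px,.072)*1e3;print(w.round(1),w.mean(0));
e=np.roll(w,-1,0)-w;print(np.hypot(*e.T))
print(np.degrees(np.arctan2(e[:,1],e[:,0]))%90)
print(toplane(c,[(187,172)],.107))
"
```

```text
[[253.65091001 226.6184327 ]]
[[ 583.6  -17.4]
 [ 607.9 -103.5]
 [ 524.2 -128.4]
 [ 497.2  -41.8]] [553.200296   -72.75179386]
[89.42659517 87.26932141 90.71479931 89.72868833]
[15.76674973 16.57433158 17.32575974 15.75103667]
[[ 0.55258186 -0.07260444]]
```

```bash
python3 -c "
import cv2
c=cv2.imread('pics/w1.png');cv2.imwrite('pics/w1z.png',cv2.resize(c[190:290,190:320],None,fx=6,fy=6,interpolation=cv2.INTER_CUBIC))"
```

```text
(no output)
```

View pics/w1z.png

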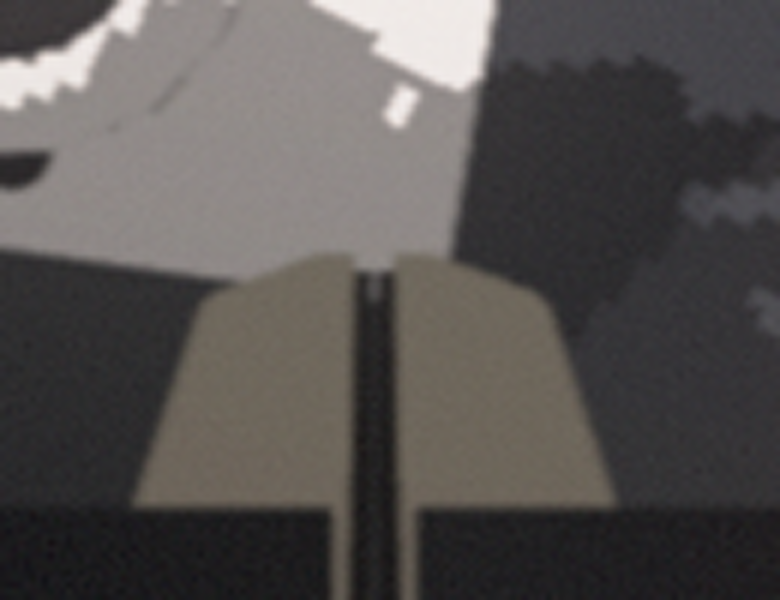

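{"api": "drive_tool", "payload": {
  "deltas": [
    [0,0,0,0.4,0],
    [0,0,0,0.4,0],
    [0,0,0,0.4,0],
    [0,0,0,0.4,0],
    [0,0,0,0.4,0],
    [0,0,0,0.4,0],
    [0,0,0,0.4,0],
    [0,0,0,0.4,0],
    [0,0,0,0,0],
    [0,0,0,0,0]
  ]
}}

```text
clock: 6.55
tool_pos: [0.5265, -0.1197, 0.064]
ee_rot: [0.002, 0.977, 0.215, 0.003]
ft_force: [-0.5, -0.6, -0.4]
opening: 0.0001
```

```bash
python3 -c "
from h import *
go((525.8,-119.9,72))
c=r.camera('wrist');cv2.imwrite('pics/w2z.png',cv2.resize(c['color'][190:290,190:320],None,fx=6,fy=6,interpolation=cv2.INTER_CUBIC))"
```

```text
t 6.55 pos [ 526.5 -119.7   64. ] psi 24.8 tilt [ 0.0063 -0.0032] F [-0.5 -0.6 -0.4]
 -> (525.8, -119.9, 72) tool mm [-0.6 -0.1 -8. ]
```

View pics/w2z.png

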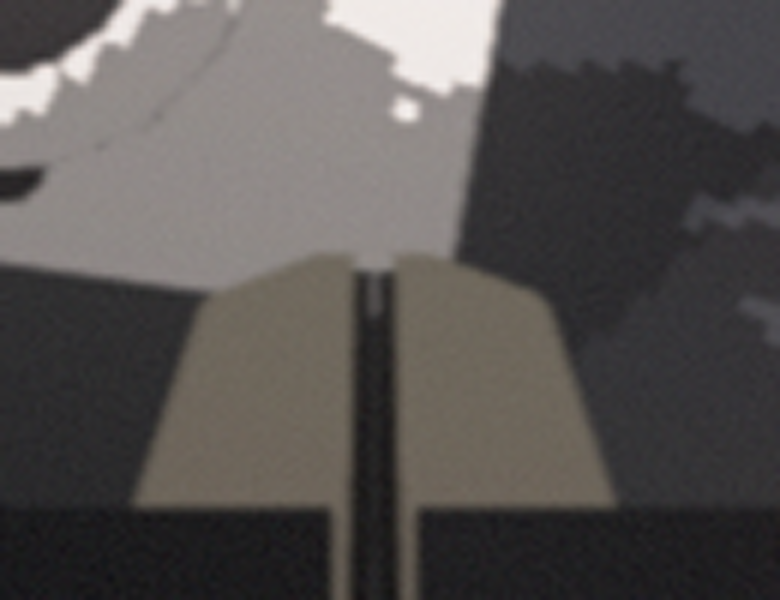

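{"api": "drive_tool", "payload": {
  "deltas": [
    [0,0,0,0.5,0],
    [0,0,0,0.5,0],
    [0,0,0,0.5,0],
    [0,0,0,0.5,0],
    [0,0,0,0.5,0],
    [0,0,0,0.5,0],
    [0,0,0,0.5,0],
    [0,0,0,0.5,0],
    [0,0,0,0.5,0],
    [0,0,0,0.5,0]
  ]
}}

```text
clock: 7.43
tool_pos: [0.5266, -0.1198, 0.0586]
ee_rot: [0.002, 0.977, 0.215, 0.003]
ft_force: [-0.3, -0.0, 0.4]
opening: -0.0001
```

```bash
python3 -c "
from h import *
go()
c=r.camera('wrist');cv2.imwrite('pics/w3.png',c['color'])
print(c['R'],c['t'],-c['R'].T@c['t'],c['fovy'])
print(proj(c,st()[0]['tool_pos']))
c=r.camera('side');cv2.imwrite('pics/s3.png',cv2.resize(c['color'][140:270,200:360],None,fx=5,fy=5,interpolation=cv2.INTER_CUBIC))
print(proj(c,st()[0]['tool_pos']))"
```

```text
t 7.43 pos [ 526.6 -119.8   58.6] psi 24.8 tilt [ 0.0065 -0.0032] F [-0.3 -0.   0.4]
[[ 0.42000687 -0.90750985  0.00448337]
 [-0.87113031 -0.40177518  0.28232728]
 [-0.25441348 -0.122485   -0.95930767]] [-0.32903024  0.41445648  0.38714193] [ 0.59773468 -0.08466077  0.25585101] 58.462487657591005
[[253.55303081 226.60076957]]
[[263.64790185 235.01705959]]
```

View pics/w3.png

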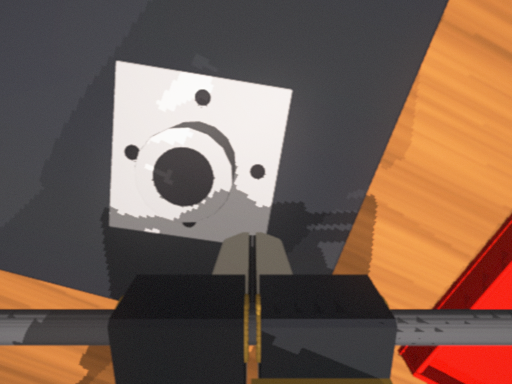

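View pics/s3.png

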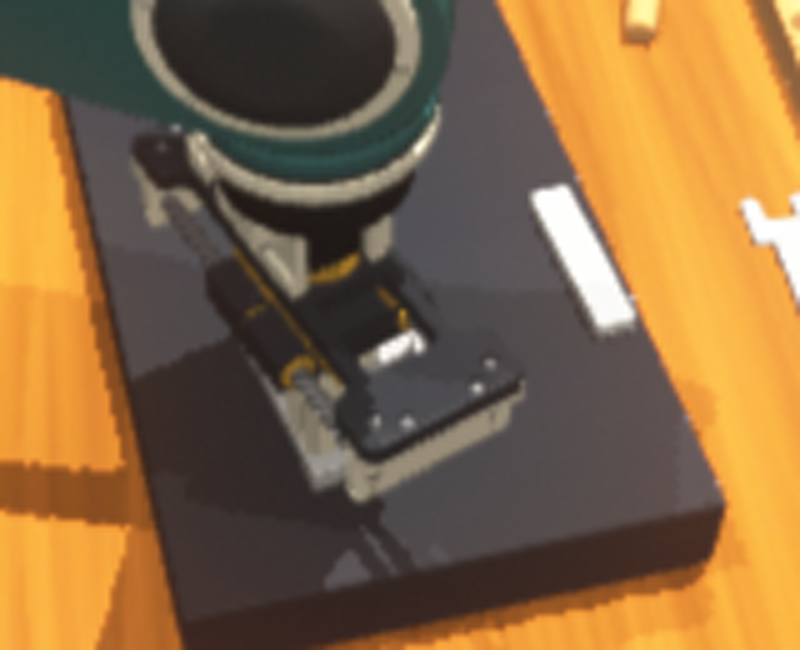

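```bash
python3 -c "
from h import *
c=r.camera('wrist');o,M=st();p=o['tool_pos']
for x in (-7.5,0,7.5):
  for z in (-40,-20,-10,0):
    print(x,z,[proj(c,p+M@np.array([x,y,z])/1e3).round(1)[0] for y in (-17.5,0,17.5)])
px=[(117,62),(292,90),(268,241),(109,226)]
w=toplane(c,px,.072)*1e3;print(w.round(1),w.mean(0));
"
```

```text
-7.5 -40 [array([219.7, 269.9]), array([253.9, 270. ]), array([288.1, 270. ])]
-7.5 -20 [array([222.9, 252.3]), array([253.8, 252.3]), array([284.6, 252.3])]
-7.5 -10 [array([224.3, 244.7]), array([253.7, 244.7]), array([283.1, 244.8])]
-7.5 0 [array([225.6, 237.8]), array([253.6, 237.9]), array([281.7, 237.9])]
0 -40 [array([219.3, 256.7]), array([253.9, 256.7]), array([288.6, 256.7])]
0 -20 [array([222.6, 240.2]), array([253.8, 240.2]), array([285. , 240.2])]
0 -10 [array([224. , 233.1]), array([253.7, 233.1]), array([283.4, 233.1])]
0 0 [array([225.3, 226.6]), array([253.7, 226.7]), array([282. , 226.7])]
7.5 -40 [array([218.9, 243.1]), array([254. , 243.1]), array([289.1, 243.1])]
7.5 -20 [array([222.3, 227.7]), array([253.8, 227.7]), array([285.4, 227.8])]
7.5 -10 [array([223.7, 221.2]), array([253.7, 221.2]), array([283.8, 221.2])]
7.5 0 [array([225. , 215.2]), array([253.7, 215.2]), array([282.3, 215.2])]
[[ 583.   -17.9]
 [ 607.8 -103.5]
 [ 526.7 -128.7]
 [ 497.   -41.9]] [553.62845942 -72.99405904]
```

{"api": "drive_tool", "payload": {
  "deltas": [
    [0,0,0,-10,0],
    [0,0,0,-20,0],
    [0,0,0,-25,0],
    [0,0,0,-25,0],
    [0,0,0,-10,0],
    [0,0,0,0,0],
    [0,0,0,0,0],
    [0,0,0,0,0],
    [0,0,0,0,0],
    [0,0,0,0,0]
  ]
}}

```text
clock: 8.42
tool_pos: [0.5245, -0.1191, 0.1516]
ee_rot: [0.001, 0.977, 0.215, 0.001]
ft_force: [-0.6, -0.1, 0.1]
opening: 0.0007
```

```bash
python3 -c "
from h import *
go()
c=r.camera('side');cv2.imwrite('pics/s4.png',cv2.resize(c['color'][110:260,190:360],None,fx=4,fy=4,interpolation=cv2.INTER_CUBIC))
o,M=st();p=o['tool_pos']
for z in (-84,-19,0): print(z,[((proj(c,p+M@np.array([x,y,z])/1e3)[0]-(190,110))*4).round(0) for x,y in ((-7.5,-17.5),(-7.5,17.5),(7.5,17.5),(7.5,-17.5))])
"
```

```text
t 8.42 pos [ 524.5 -119.1  151.6] psi 24.8 tilt [ 0.003  -0.0023] F [-0.6 -0.1  0.1]
-84 [array([257., 274.]), array([294., 320.]), array([321., 308.]), array([283., 262.])]
-19 [array([260., 359.]), array([295., 405.]), array([320., 392.]), array([285., 347.])]
0 [array([261., 382.]), array([295., 427.]), array([320., 415.]), array([285., 370.])]
```

View pics/s4.png

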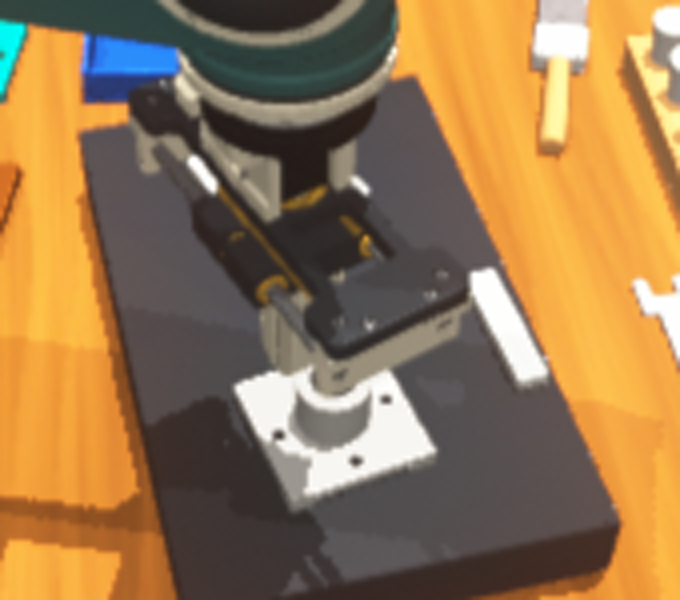

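```bash
python3 -c "
from h import *
c=r.camera('side');o,M=st();p=o['tool_pos']
im=cv2.resize(c['color'][170:225,240:295],None,fx=10,fy=10,interpolation=cv2.INTER_CUBIC)
for z,col in ((-40,(255,0,0)),(-19,(0,255,0)),(0,(0,0,255))):
  q=np.array([(proj(c,p+M@np.array([x,y,z])/1e3)[0]-(240,170)+.5)*10 for x,y in ((-7.5,-17.5),(-7.5,17.5),(7.5,17.5),(7.5,-17.5))])
  cv2.polylines(im,[q.astype(int)],True,col,1)
cv2.imwrite('pics/s5.png',im)
c=r.camera('wrist');cv2.imwrite('pics/w5.png',c['color'])
"
```

```text
(no output)
```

View pics/s5.png

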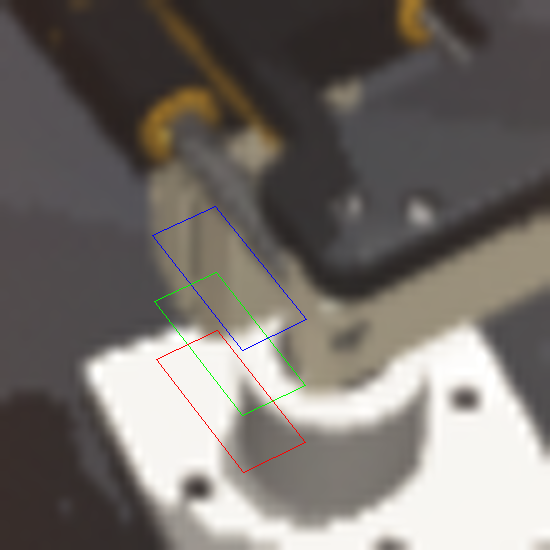

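View pics/w5.png

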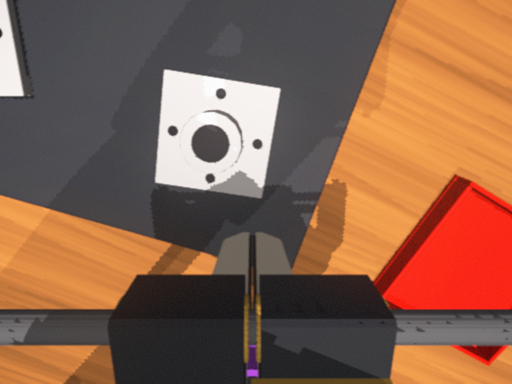

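{"api": "drive_tool", "payload": {
  "deltas": [
    [0,1,0,10,0],
    [0,1,0,20,0],
    [0,1,0,20,0],
    [0,0,0,16,0],
    [0,0,0,9,0],
    [0,0,0,4,0],
    [0,0,0,2,0],
    [0,0,0,1,0],
    [0,0,0,0.5,0],
    [0,0,0,0.5,0]
  ]
}}

```text
clock: 9.4
tool_pos: [0.5278, -0.1178, 0.0625]
ee_rot: [0.001, 0.977, 0.215, 0.001]
ft_force: [-0.9, -0.6, 0.2]
opening: 0.0007
```

{"api": "drive_tool", "payload": {
  "deltas": [
    [0,0,0,0.7,0],
    [0,0,0,0.7,0],
    [0,0,0,0.7,0],
    [0,0,0,0.6,0],
    [0,0,0,0.5,0],
    [0,0,0,0.5,0],
    [0,0,0,0.5,0],
    [0,0,0,0.5,0],
    [0,0,0,0.5,0],
    [0,0,0,0.5,0]
  ]
}}

```text
clock: 10.23
tool_pos: [0.5289, -0.1181, 0.0587]
ee_rot: [0.002, 0.977, 0.215, 0.003]
ft_force: [-0.9, 0.1, -0.9]
opening: 0.0007
```

{"api": "drive_tool", "payload": {
  "deltas": [
    [0,0,0,0.5,0],
    [0,0,0,0.5,0],
    [0,0,0,0.5,0],
    [0,0,0,0.5,0],
    [0,0,0,0.5,0],
    [0,0,0,0.5,0],
    [0,0,0,0.5,0],
    [0,0,0,0.5,0],
    [0,0,0,0.5,0],
    [0,0,0,0.5,0]
  ]
}}

```text
clock: 11.07
tool_pos: [0.5289, -0.1181, 0.053]
ee_rot: [0.002, 0.977, 0.215, 0.003]
ft_force: [0.3, -1.6, 0.2]
opening: 0.0004
```

{"api": "drive_tool", "payload": {
  "deltas": [
    [0,0,0,0.4,0],
    [0,0,0,0.4,0],
    [0,0,0,0.4,0],
    [0,0,0,0.4,0],
    [0,0,0,0.4,0],
    [0,0,0,0.4,0],
    [0,0,0,0.4,0],
    [0,0,0,0.4,0],
    [0,0,0,0.4,0],
    [0,0,0,0.4,0]
  ]
}}

```text
clock: 11.9
tool_pos: [0.5289, -0.1181, 0.0485]
ee_rot: [0.002, 0.977, 0.215, 0.003]
ft_force: [-0.9, 0.6, 0.8]
opening: 0.001
```

```bash
python3 -c "
from h import *
go()
c=r.camera('wrist');cv2.imwrite('pics/w6z.png',cv2.resize(c['color'][190:290,190:320],None,fx=6,fy=6,interpolation=cv2.INTER_CUBIC))
c=r.camera('side');cv2.imwrite('pics/s6.png',cv2.resize(c['color'][140:270,200:360],None,fx=5,fy=5,interpolation=cv2.INTER_CUBIC))"
```

```text
t 11.9 pos [ 528.9 -118.1   48.5] psi 24.8 tilt [ 0.0065 -0.0031] F [-0.9  0.6  0.8]
```

View pics/w6z.png

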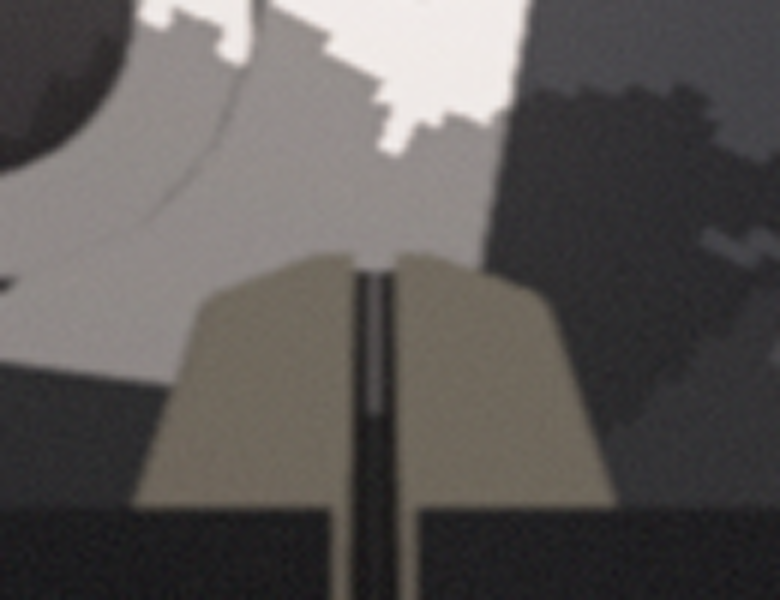

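View pics/s6.png

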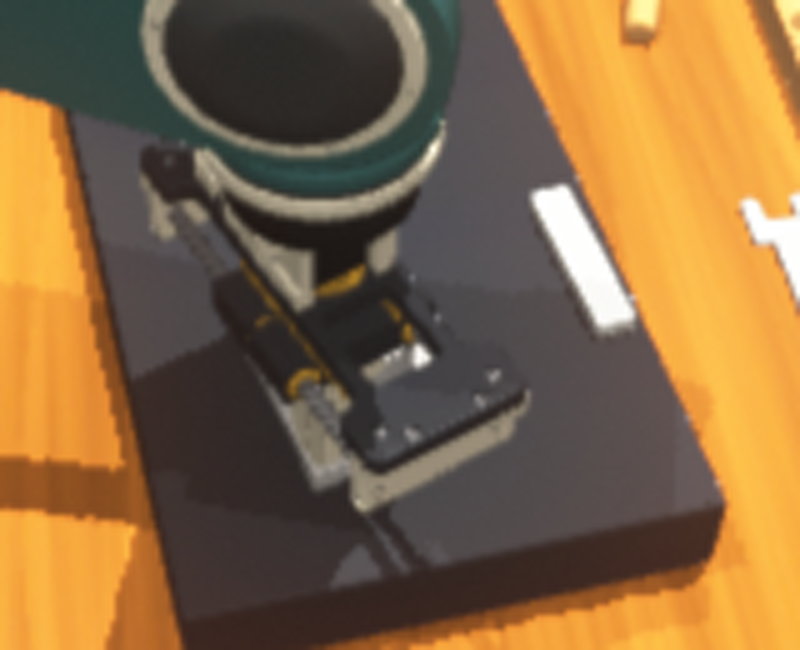

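{"api": "drive_tool", "payload": {
  "deltas": [
    [0,0,0,0.4,0],
    [0,0,0,0.4,0],
    [0,0,0,0.4,0],
    [0,0,0,0.4,0],
    [0,0,0,0.4,0],
    [0,0,0,0.4,0],
    [0,0,0,0.4,0],
    [0,0,0,0.4,0],
    [0,0,0,0.4,0],
    [0,0,0,0.4,0]
  ]
}}

```text
clock: 12.83
tool_pos: [0.529, -0.1182, 0.0442]
ee_rot: [0.002, 0.977, 0.215, 0.003]
ft_force: [0.5, -1.1, -0.6]
opening: 0.0004
```

{"api": "drive_tool", "payload": {
  "deltas": [
    [0,0,0,0.5,0],
    [0,0,0,0.5,0],
    [0,0,0,0.5,0],
    [0,0,0,0.5,0],
    [0,0,0,0.5,0],
    [0,0,0,0.5,0],
    [0,0,0,0.5,0],
    [0,0,0,0.5,0],
    [0,0,0,0.5,0],
    [0,0,0,0.5,0]
  ]
}}

```text
clock: 13.67
tool_pos: [0.5291, -0.1182, 0.0424]
ee_rot: [0.002, 0.977, 0.215, 0.003]
ft_force: [-3.7, 0.9, 5.9]
opening: 0.0004
```

```bash
python3 -c "
from h import *
go()
c=r.camera('wrist');cv2.imwrite('pics/w7.png',c['color'])
c=r.camera('side');cv2.imwrite('pics/s7.png',cv2.resize(c['color'][140:270,200:360],None,fx=5,fy=5,interpolation=cv2.INTER_CUBIC))"
```

```text
t 13.67 pos [ 529.1 -118.2   42.4] psi 24.8 tilt [ 0.0069 -0.0034] F [-3.7  0.9  5.9]
```

View pics/w7.png

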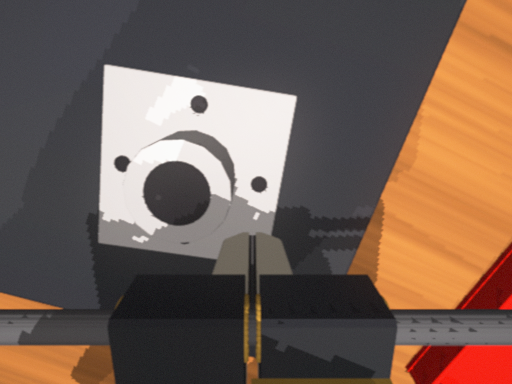

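View pics/s7.png

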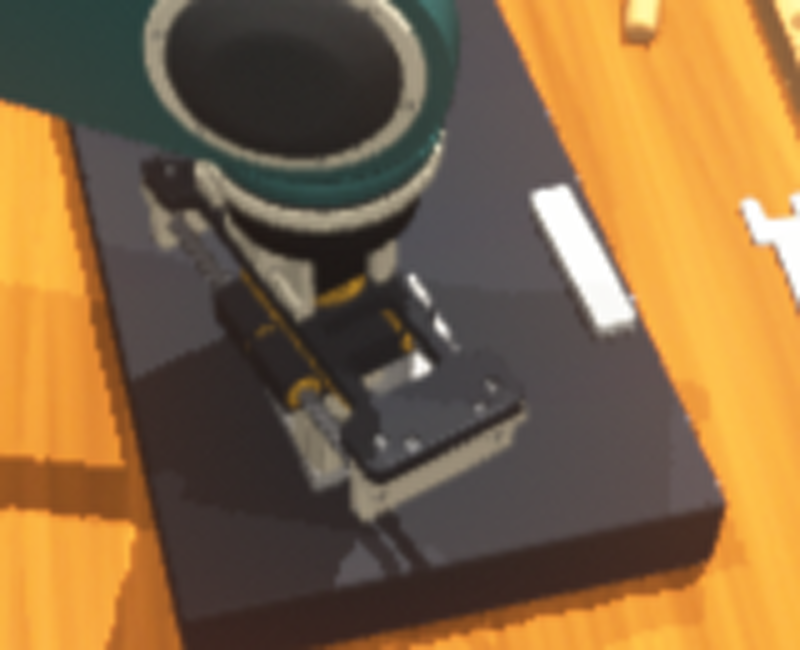

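{"api": "drive_tool", "payload": {
  "deltas": [
    [0,0,0,0.7,0],
    [0,0,0,0.7,0],
    [0,0,0,0.7,0],
    [0,0,0,0.7,0],
    [0,0,0,0.7,0],
    [0,0,0,0.7,0],
    [0,0,0,0.7,0],
    [0,0,0,0.7,0],
    [0,0,0,0.7,0],
    [0,0,0,0.7,0]
  ]
}}

```text
clock: 14.6
tool_pos: [0.5291, -0.1182, 0.0424]
ee_rot: [0.003, 0.977, 0.215, 0.003]
ft_force: [-5.3, 0.6, 7.7]
opening: 0.0008
```

```bash
python3 -c "
from h import *
go((598.9,-98.2,55))
c=r.camera('wrist');o,M=st()
px=[(104,66),(296,96),(270,262)]
print(toplane(c,px,.072)*1e3)
for z in (-84,-65,-30):
  print(z,[proj(c,o['tool_pos']+M@np.array([x,-31,z])/1e3).round(0)[0] for x in (0,7.5,20,37.5)])
"
```

```text
t 14.6 pos [ 529.1 -118.2   42.4] psi 24.8 tilt [ 0.0075 -0.0038] F [-5.3  0.6  7.7]
 -> (598.9, -98.2, 55) tool mm [ 71.8  11.2 -12.1]
[[ 582.69862203  -17.33249379]
 [ 607.89784175 -103.25655588]
 [ 524.83471966 -129.63918892]]
-84 [array([173., 310.]), array([172., 293.]), array([170., 263.]), array([166., 218.])]
-65 [array([183., 283.]), array([182., 268.]), array([180., 241.]), array([178., 201.])]
-30 [array([196., 248.]), array([195., 235.]), array([194., 213.]), array([192., 180.])]
```

{"api": "drive_tool", "payload": {
  "deltas": [
    [0,0,0,-15,0],
    [0,0,0,-20,0],
    [0,2,0,-14,0],
    [0,18,3,-4,0],
    [0,20,3,0,0],
    [0,18,3,0,0],
    [0,10,2,4,0],
    [0,4,0,8,0],
    [0,0,0,10,0],
    [0,0,0,6,0]
  ]
}}

```text
clock: 15.48
tool_pos: [0.6023, -0.097, 0.0702]
ee_rot: [0.003, 0.977, 0.215, 0.004]
ft_force: [-0.2, 0.5, -1.2]
opening: 0.0009
```

```bash
python3 -c "
from h import *
go((598.9,-98.2,48))
"
```

```text
t 15.48 pos [602.3 -97.   70.2] psi 24.8 tilt [ 0.0102 -0.0044] F [-0.2  0.5 -1.2]
 -> (598.9, -98.2, 48) tool mm [-3.7 -0.5 22.1]
```

{"api": "drive_tool", "payload": {
  "deltas": [
    [0,-2,0,3,0],
    [0,-1,0,6,0],
    [0,-1,0,5,0],
    [0,0,0,3,0],
    [0,0,0,1,0],
    [0,0,0,0.6,0],
    [0,0,0,0.6,0],
    [0,0,0,0.6,0],
    [0,0,0,0.6,0],
    [0,0,0,0.6,0]
  ]
}}

```text
clock: 16.32
tool_pos: [0.5951, -0.0999, 0.0447]
ee_rot: [0.003, 0.977, 0.214, 0.003]
ft_force: [-0.3, 1.3, 0.8]
opening: 0.0005
```

{"api": "drive_tool", "payload": {
  "deltas": [
    [0,0,0,0.6,0],
    [0,0,0,0.6,0],
    [0,0,0,0.6,0],
    [0,0,0,0.6,0],
    [0,0,0,0.6,0],
    [0,0,0,0.6,0],
    [0,0,0,0.6,0],
    [0,0,0,0.6,0],
    [0,0,0,0.6,0],
    [0,0,0,0.6,0]
  ]
}}

```text
clock: 17.15
tool_pos: [0.5955, -0.0999, 0.0424]
ee_rot: [0.003, 0.977, 0.214, 0.004]
ft_force: [-3.2, 0.5, 6.6]
opening: 0.0002
```

{"api": "drive_tool", "payload": {
  "deltas": [
    [0,0,0,-14,0],
    [0,0,0,-18,0],
    [0,1,-6,-8,0],
    [0,4,-18,0,0],
    [0,4,-20,0,0],
    [0,4,-18,0,0],
    [0,2,-8,6,0],
    [0,0,-3,8,0],
    [0,0,0,8,0],
    [0,0,0,4,0]
  ]
}}

```text
clock: 17.98
tool_pos: [0.5788, -0.0237, 0.0618]
ee_rot: [0.004, 0.977, 0.214, 0.006]
ft_force: [0.4, 0.4, -0.2]
opening: -0.0
```

```bash
python3 -c "
from h import *
go((578.2,-27.1,46))
"
```

```text
t 17.98 pos [578.8 -23.7  61.8] psi 24.7 tilt [ 0.0138 -0.0049] F [ 0.4  0.4 -0.2]
 -> (578.2, -27.1, 46) tool mm [-2.1  2.7 15.8]
```

{"api": "drive_tool", "payload": {
  "deltas": [
    [0,-1,1,2,0],
    [0,0,1,4,0],
    [0,0,0,3,0],
    [0,0,0,2,0],
    [0,0,0,1,0],
    [0,0,0,0.6,0],
    [0,0,0,0.6,0],
    [0,0,0,0.6,0],
    [0,0,0,0.6,0],
    [0,0,0,0.6,0]
  ]
}}

```text
clock: 18.82
tool_pos: [0.5787, -0.0292, 0.0431]
ee_rot: [0.004, 0.977, 0.213, 0.005]
ft_force: [0.4, 0.2, -0.3]
opening: 0.0003
```

{"api": "drive_tool", "payload": {
  "deltas": [
    [0,0,0,0.6,0],
    [0,0,0,0.6,0],
    [0,0,0,0.6,0],
    [0,0,0,0.6,0],
    [0,0,0,0.6,0],
    [0,0,0,0.6,0],
    [0,0,0,0.6,0],
    [0,0,0,0.6,0],
    [0,0,0,0.6,0],
    [0,0,0,0.6,0]
  ]
}}

```text
clock: 19.65
tool_pos: [0.5793, -0.0287, 0.0401]
ee_rot: [0.004, 0.977, 0.213, 0.006]
ft_force: [-3.7, 0.1, 8.1]
opening: 0.0007
```

{"api": "drive_tool", "payload": {
  "deltas": [
    [0,0,0,0.7,0],
    [0,0,0,0.7,0],
    [0,0,0,0.7,0],
    [0,0,0,0.7,0],
    [0,0,0,0.7,0],
    [0,0,0,0.7,0],
    [0,0,0,0.7,0],
    [0,0,0,0.7,0],
    [0,0,0,0.7,0],
    [0,0,0,0.7,0]
  ]
}}

```text
clock: 20.48
tool_pos: [0.5794, -0.0287, 0.04]
ee_rot: [0.004, 0.977, 0.213, 0.006]
ft_force: [-5.4, 1.1, 10.2]
opening: 0.0005
```

```bash
python3 -c "
from h import *
go((578.2,-27.1,46))
c=r.camera('wrist');cv2.imwrite('pics/w8.png',c['color'])
"
```

```text
t 20.48 pos [579.4 -28.7  40. ] psi 24.6 tilt [ 0.0134 -0.0053] F [-5.4  1.1 10.2]
 -> (578.2, -27.1, 46) tool mm [-0.4 -1.8 -6. ]
```

View pics/w8.png

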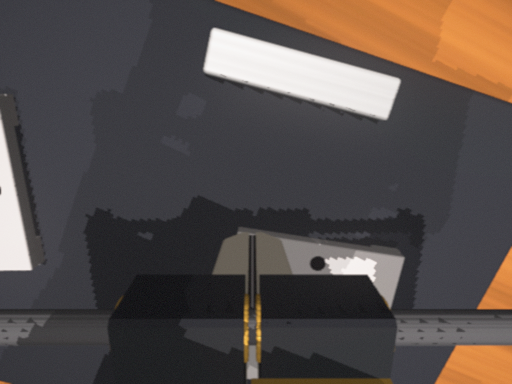

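{"api": "drive_tool", "payload": {
  "deltas": [
    [0,0,0,-10,0],
    [0,0,0,-18,0],
    [0,0,0,-18,0],
    [40,-4,3,-8,0],
    [93,-12,8,0,0],
    [93,-12,8,0,0],
    [93,-9,6,0,0],
    [93,-4,3,0,0],
    [93,0,0,0,0],
    [93,0,0,0,0]
  ]
}}

```text
clock: 21.37
tool_pos: [0.5481, -0.0769, 0.0943]
ee_rot: [0.004, 0.977, 0.212, 0.004]
ft_force: [-0.3, 0.4, -0.2]
opening: 0.0428
```

```bash
python3 -c "
from h import *
go()
c=r.camera('wrist');cv2.imwrite('pics/w9.png',c['color'])
c=r.camera('top');cv2.imwrite('pics/t9.png',c['color'])
"
```

```text
t 21.37 pos [548.1 -76.9  94.3] psi 24.5 tilt [ 0.01   -0.0062] F [-0.3  0.4 -0.2]
```

View pics/w9.png

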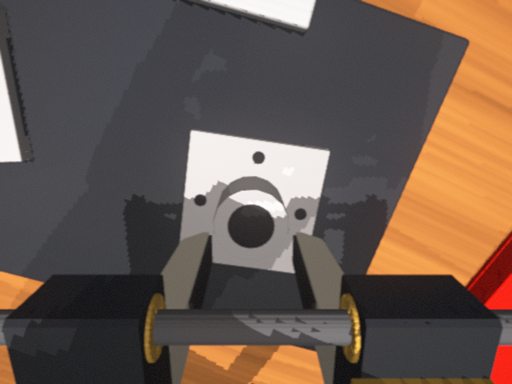

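```bash
python3 -c "
from h import *
c=r.camera('wrist')
print(toplane(c,[(251,226)],.107)*1e3,toplane(c,[(190,131),(330,150),(293,272)],.072)*1e3, toplane(c,[(253.6,226)],.107))
go((553,-73,70))
"
```

```text
[[552.61156041 -72.64399119]] [[ 582.73193136  -16.72884861]
 [ 608.81911605 -103.25415435]
 [ 520.30408488 -120.6437619 ]] [[ 0.5532302  -0.07401144]]
t 21.52 pos [548.6 -76.2  94.6] psi 24.6 tilt [ 0.0102 -0.0061] F [ 1.  -0.6 -0.1]
 -> (553, -73, 70) tool mm [ 5.2 -1.3 24.6]
```

{"api": "drive_tool", "payload": {
  "deltas": [
    [93,3,-1,0,0],
    [93,2,0,0,0],
    [93,0,0,0,0],
    [93,0,0,2,0],
    [93,0,0,4,0],
    [93,0,0,6,0],
    [93,0,0,8,0],
    [93,0,0,6,0],
    [93,0,0,4,0],
    [93,0,0,2,0]
  ]
}}

```text
clock: 22.35
tool_pos: [0.5539, -0.0715, 0.0583]
ee_rot: [0.004, 0.977, 0.214, 0.004]
ft_force: [1.0, -0.2, -0.5]
opening: 0.0929
```

```bash
python3 -c "
from h import *
go((552.8,-73,46))
"
```

```text
t 22.35 pos [553.9 -71.5  58.3] psi 24.7 tilt [ 0.009  -0.0057] F [ 1.  -0.2 -0.5]
 -> (552.8, -73, 46) tool mm [-1.7  0.8 12.3]
```

{"api": "drive_tool", "payload": {
  "deltas": [
    [93,-1,1,1.5,0],
    [93,-0.5,0,2,0],
    [93,0,0,2,0],
    [93,0,0,2,0],
    [93,0,0,1,0],
    [93,0,0,1,0],
    [93,0,0,0.5,0],
    [93,0,0,0.5,0],
    [93,0,0,0,0],
    [93,0,0,0,0]
  ]
}}

```text
clock: 23.18
tool_pos: [0.553, -0.0734, 0.0466]
ee_rot: [0.004, 0.977, 0.214, 0.004]
ft_force: [0.1, -0.5, 0.1]
opening: 0.0932
```

```bash
python3 -c "
from h import *
go((552.8,-73,46))
c=r.camera('wrist');cv2.imwrite('pics/w10.png',c['color'])
"
```

```text
t 23.18 pos [553.  -73.4  46.6] psi 24.7 tilt [ 0.0092 -0.0057] F [ 0.1 -0.5  0.1]
 -> (552.8, -73, 46) tool mm [-0.  -0.4  0.6]
```

View pics/w10.png

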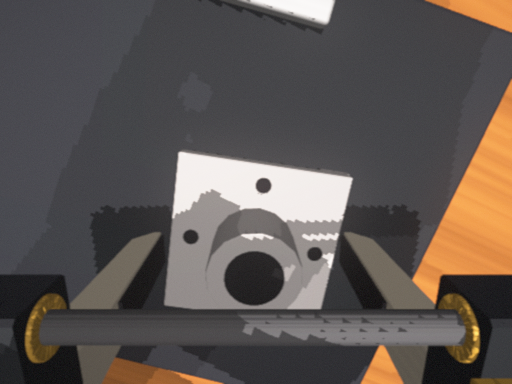

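{"api": "drive_tool", "payload": {
  "deltas": [
    [60,0,0,0,0],
    [60,0,0,0,0],
    [50,0,0,0,0],
    [50,0,0,0,0],
    [46,0,0,0,0],
    [46,0,0,0,0],
    [40,0,0,0,0],
    [40,0,0,0,0],
    [38,0,0,0,0],
    [38,0,0,0,0]
  ],
  "squeeze": 30
}}

```text
clock: 24.07
tool_pos: [0.5532, -0.0734, 0.0469]
ee_rot: [0.004, 0.977, 0.214, 0.004]
ft_force: [0.1, 0.5, -0.3]
opening: 0.0437
```

```bash
python3 -c "
from h import *
go((552.8,-73,46))
print(st()[0]['opening'])
c=r.camera('wrist');cv2.imwrite('pics/w11.png',c['color'])
"
```

```text
t 24.07 pos [553.2 -73.4  46.9] psi 24.7 tilt [ 0.0096 -0.0058] F [ 0.1  0.5 -0.3]
 -> (552.8, -73, 46) tool mm [-0.1 -0.6  0.9]
0.04368802265356992
```

View pics/w11.png

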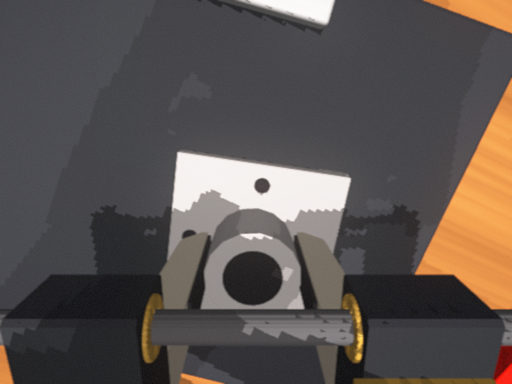

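{"api": "drive_tool", "payload": {
  "deltas": [
    [36,0,0,0,0],
    [36,0,0,-1,0],
    [36,0,0,-3,0],
    [36,0,0,-5,0],
    [36,0,0,-8,0],
    [36,0,0,-8,0],
    [36,0,0,-8,0],
    [36,0,0,-5,0],
    [36,0,0,-2,0],
    [36,0,0,0,0]
  ],
  "squeeze": 40
}}

```text
clock: 24.95
tool_pos: [0.5522, -0.073, 0.091]
ee_rot: [0.004, 0.977, 0.214, 0.004]
ft_force: [0.3, -0.5, -4.2]
opening: 0.0431
```

```bash
python3 -c "
from h import *
c=r.camera('wrist');cv2.imwrite('pics/w12.png',c['color'])
c=r.camera('top');cv2.imwrite('pics/t12.png',c['color'])
for d in r.landmark_of(c,'rework_tray'): print(d, toplane(c,d['pixel'],.0))
# tray rim by colour
b=c['color'].astype(int);m=((b[...,2]>120)&(b[...,1]<60)&(b[...,0]<60)).astype(np.uint8)
k=max(cv2.findContours(m,0,1)[0],key=cv2.contourArea).reshape(-1,2)
rc=cv2.minAreaRect((toplane(c,k,.03)*1e3).astype(np.float32));print(rc)
go((521,-385,110))
"
```

```text
{'pixel': [383.1, 183.6], 'confidence': 0.6} [[ 0.51515445 -0.3981948 ]]
{'pixel': [280.9, 162.9], 'confidence': 0.59} [[ 0.57847104 -0.07989113]]
((523.2566528320312, -382.20074462890625), (159.69964599609375, 159.39695739746094), 84.85311889648438)
t 25.1 pos [551.8 -73.   89.8] psi 24.7 tilt [ 0.007  -0.0053] F [-0.4  0.5 -3.5]
 -> (521, -385, 110) tool mm [-158.2  270.8  -18.7]
```

View pics/t12.png

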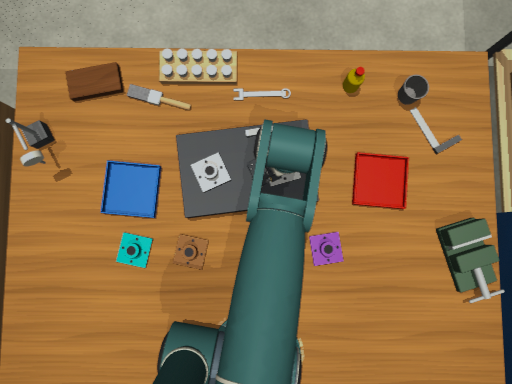

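View pics/w12.png

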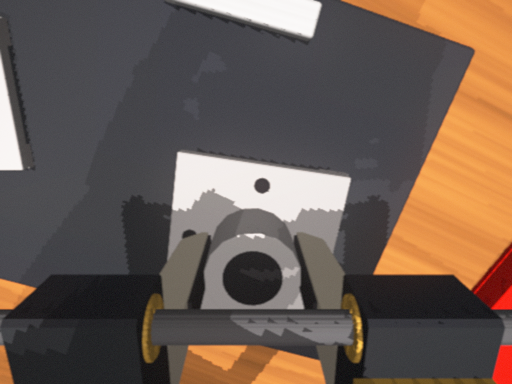

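{"api": "drive_tool", "payload": {
  "deltas": [
    [36,-4,6,-3,0],
    [36,-9,15,-3,0],
    [36,-13,23,-3,0],
    [36,-16,28,0,0],
    [36,-16,28,0,0],
    [36,-16,28,0,0],
    [36,-16,28,0,0],
    [36,-16,28,0,0],
    [36,-16,27,0,0],
    [36,-13,22,0,0]
  ]
}}

```text
clock: 25.93
tool_pos: [0.5228, -0.3517, 0.0982]
ee_rot: [0.002, 0.976, 0.217, 0.001]
ft_force: [1.4, 0.4, -3.3]
opening: 0.0434
```

```bash
python3 -c "
from h import *
go((523,-382,90),(523,-382,0))
"
```

```text
t 25.93 pos [ 522.8 -351.7   98.2] psi 25.1 tilt [ 0.003  -0.0033] F [ 1.4  0.4 -3.3]
 -> (523, -382, 90) tool mm [-12.6  27.5   8.4]
 -> (523, -382, 0) tool mm [-0.1 -0.4 90. ]
```

{"api": "drive_tool", "payload": {
  "deltas": [
    [36,-4,8,0,0],
    [36,-3,5,0,0],
    [36,-1,3,0,0],
    [36,0,1,0,0],
    [36,0,0,4,0],
    [36,0,0,8,0],
    [36,0,0,8,0],
    [36,0,0,5,0],
    [36,0,0,2,0],
    [36,0,0,0,0]
  ]
}}

```text
clock: 26.77
tool_pos: [0.5211, -0.3721, 0.0662]
ee_rot: [0.0, 0.976, 0.217, -0.0]
ft_force: [0.2, 1.1, -4.3]
opening: 0.0436
```

```bash
python3 -c "
from h import *
go((523,-382,0))
c=r.camera('wrist');cv2.imwrite('pics/w13.png',c['color'])
c=r.camera('top');cv2.imwrite('pics/t13.png',cv2.resize(c['color'][100:260,280:460],None,fx=4,fy=4))
c=r.camera('side');cv2.imwrite('pics/s13.png',cv2.resize(c['color'][200:384,180:380],None,fx=3,fy=3))
"
```

```text
t 26.77 pos [ 521.1 -372.1   66.2] psi 25.1 tilt [-0.0001 -0.001 ] F [ 0.2  1.1 -4.3]
 -> (523, -382, 0) tool mm [-2.4  9.7 66.2]
```

View pics/w13.png

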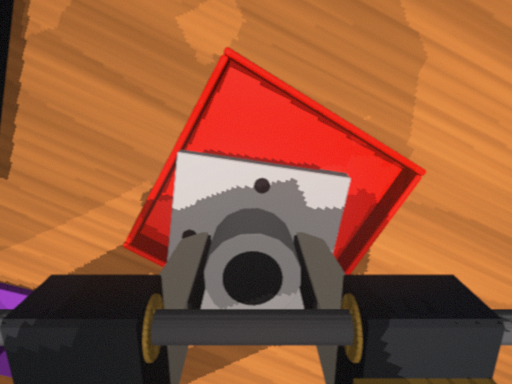

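View pics/s13.png

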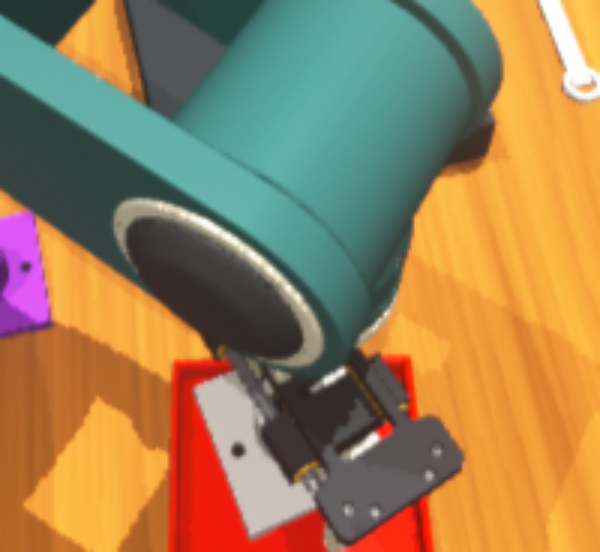

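```bash
python3 -c "
from h import *
c=r.camera('wrist')
w=toplane(c,[(228,49),(424,171),(128,245)],.03)*1e3;print(w,(w[1]+w[2])/2)
go((522,-381,0))
"
```

```text
[[ 610.13776522 -313.35370227]
 [ 595.87869823 -469.52824303]
 [ 454.65489083 -300.72299747]] [ 525.26679453 -385.12562025]
t 26.97 pos [ 521.4 -372.9   67.5] psi 25.0 tilt [ 0.0011 -0.0021] F [ 0.8 -0.9 -3.5]
 -> (522, -381, 0) tool mm [-2.9  7.4 67.5]
```

{"api": "drive_tool", "payload": {
  "deltas": [
    [36,-2,4,3,0],
    [36,0,4,6,0],
    [36,0,1,8,0],
    [36,0,0,8,0],
    [36,0,0,8,0],
    [36,0,0,7,0],
    [36,0,0,5,0],
    [36,0,0,3,0],
    [36,0,0,1,0],
    [36,0,0,0,0]
  ]
}}

```text
clock: 27.8
tool_pos: [0.5233, -0.3832, 0.0125]
ee_rot: [0.001, 0.976, 0.217, 0.0]
ft_force: [-0.8, 0.3, -4.2]
opening: 0.0431
```

```bash
python3 -c "
from h import *
go((524,-383,-8))
"
```

```text
t 27.8 pos [ 523.3 -383.2   12.5] psi 25.0 tilt [ 0.0005 -0.0017] F [-0.8  0.3 -4.2]
 -> (524, -383, -8) tool mm [ 0.8  0.1 20.5]
```

{"api": "drive_tool", "payload": {
  "deltas": [
    [36,0,0,2,0],
    [36,0,0,3,0],
    [36,0,0,3,0],
    [36,0,0,2,0],
    [36,0,0,1,0],
    [36,0,0,1,0],
    [36,0,0,1,0],
    [36,0,0,1,0],
    [36,0,0,0.6,0],
    [36,0,0,0.6,0]
  ]
}}

```text
clock: 28.63
tool_pos: [0.524, -0.3837, -0.0026]
ee_rot: [0.002, 0.976, 0.217, 0.001]
ft_force: [-0.4, -0.0, -4.4]
opening: 0.0435
```

{"api": "drive_tool", "payload": {
  "deltas": [
    [36,0,0,0.6,0],
    [36,0,0,0.6,0],
    [36,0,0,0.6,0],
    [36,0,0,0.6,0],
    [36,0,0,0.6,0],
    [36,0,0,0.6,0],
    [36,0,0,0.6,0],
    [36,0,0,0.6,0],
    [36,0,0,0.6,0],
    [36,0,0,0.6,0]
  ]
}}

```text
clock: 29.47
tool_pos: [0.5244, -0.384, -0.008]
ee_rot: [0.002, 0.976, 0.217, 0.001]
ft_force: [-2.1, 0.8, 5.2]
opening: 0.0435
```

{"api": "drive_tool", "payload": {
  "deltas": [
    [36,0,0,-0.2,0],
    [44,0,0,0,0],
    [46,0,0,0,0],
    [50,0,0,0,0],
    [54,0,0,0,0],
    [58,0,0,0,0],
    [62,0,0,0,0],
    [62,0,0,0,0],
    [62,0,0,0,0],
    [62,0,0,0,0]
  ]
}}

```text
clock: 30.3
tool_pos: [0.5252, -0.3846, -0.0068]
ee_rot: [0.003, 0.976, 0.217, 0.002]
ft_force: [-0.1, 0.6, -0.4]
opening: 0.0623
```

```bash
python3 -c "
from h import *
go();print(st()[0]['opening'])
c=r.camera('wrist');cv2.imwrite('pics/w14.png',c['color'])
"
```

```text
t 30.3 pos [ 525.2 -384.6   -6.8] psi 25.0 tilt [ 0.0052 -0.0055] F [-0.1  0.6 -0.4]
0.062286492638810094
```

View pics/w14.png

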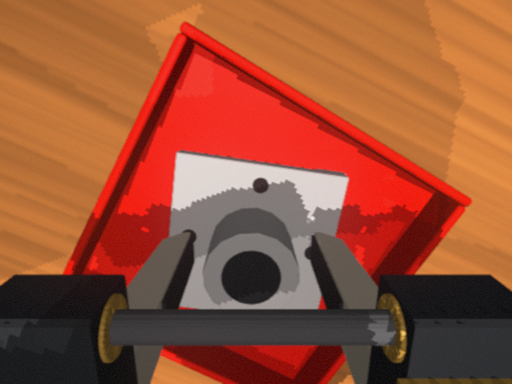

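Released cleanly: the flange sits inside the tray (neck hole near (250,277)), and both fingers are clear of the neck. Next I go straight up.

{"api": "drive_tool", "payload": {
  "deltas": [
    [62,0,0,-2,0],
    [62,0,0,-5,0],
    [62,0,0,-10,0],
    [62,0,0,-15,0],
    [62,0,0,-20,0],
    [62,0,0,-25,0],
    [62,0,0,-30,0],
    [62,0,0,-30,0],
    [62,0,0,-20,0],
    [62,0,0,-8,0]
  ]
}}

```text
clock: 31.18
tool_pos: [0.5229, -0.3826, 0.1695]
ee_rot: [0.002, 0.976, 0.217, 0.001]
ft_force: [0.0, 0.8, 0.6]
opening: 0.062
```

{"api": "drive_tool", "payload": {
  "deltas": [
    [62,-10,5,0,0],
    [62,-20,10,0,0],
    [62,-30,15,0,0],
    [62,-30,15,0,0],
    [62,-30,15,0,0],
    [62,-30,15,0,0],
    [62,-20,10,0,0],
    [62,-8,4,0,0],
    [62,0,0,0,0],
    [62,0,0,0,0]
  ]
}}

```text
clock: 32.02
tool_pos: [0.3886, -0.5465, 0.1633]
ee_rot: [-0.0, 0.976, 0.217, 0.0]
ft_force: [-0.1, 0.5, -0.5]
opening: 0.0621
```

```bash
python3 -c "
from h import *
go()
c=r.camera('top');cv2.imwrite('pics/t15.png',c['color'])
for th,z in [('flange_a',.06),('parallel',.06)]:
  for d in r.outline_of(c,th):
    m=d['region'].astype(np.uint8)
    k=max(cv2.findContours(m,0,1)[0],key=cv2.contourArea).reshape(-1,2)
    rc=cv2.minAreaRect((toplane(c,k,.072)*1e3).astype(np.float32));print(th,d['confidence'],d['pixel'],np.round(rc[0],1),np.round(rc[1],1))
c=r.camera('side');cv2.imwrite('pics/s15.png',c['color'])
"
```

```text
t 32.02 pos [ 388.6 -546.5  163.3] psi 25.1 tilt [0.0008 0.0006] F [-0.1  0.5 -0.5]
flange_a 0.96 [189.6, 249.4] [308.5 186.3] [86.5 85.6]
flange_a 0.95 [210.5, 169.3] [540.4 131.5] [94.4 90.8]
flange_a 0.73 [133.4, 245.6] [312.8 347.8] [88.  86.8]
flange_a 0.65 [324.6, 247.6] [ 319.2 -207.4] [90.9 90.9]
parallel 0.67 [255.2, 132.0] [664.5 -12.9] [21.4 86.3]
```

View pics/t15.png

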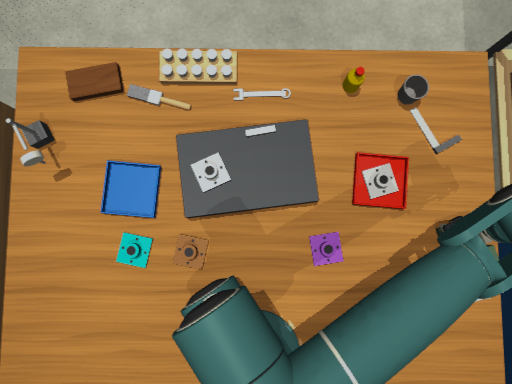

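View pics/s15.png

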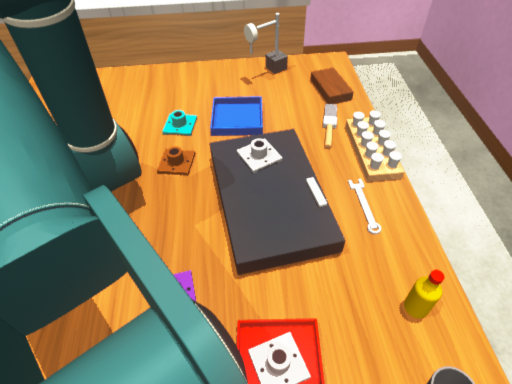

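```bash
python3 -c "
from rig import r
print(r.close_job())"
```

```text
the job is handed in; nothing more can be done
None
```

I found the rocking flange and set it down flat in the red rework tray. The job is handed in at about 32 s of the 72 s allowed; it gives no verdict.

**Finding it:** I pressed three corners of the flange on the right as the top camera sees it. Two stopped hard at a reported TCP height of 42.4 mm under 6–8 N. The third, nearest the bar, gave about 2.3 mm more, down to 40.1 mm at 8 N and 40.0 mm at 10 N, so that is the short one. I did not press the fourth corner or the other flange, since the dip had settled it.

**Moving it:** I gripped it by the neck at an opening of about 43.7 mm. In the air the force read about -4 N, which fits its 0.45 kg. It touched down in the tray at about 5 N (9–10 N change from the carried weight), right at the expected height. I then let go and moved the arm away; the force now reads about 0.

**Last checks:**
- **Rocking flange:** the top and side pictures show it in the red tray, roughly central and looking flat. I judged this by eye and did not measure it.
- **Sound flange:** it moved about 1 mm by the camera, (540, 132) mm against (539, 132) mm before.
- **Bar:** it is within 1 mm of its start.
- **Blue tray:** it is empty.

**What disagreed:** the fingertips touched about 30 mm short of the reported TCP height. I took the true tip height from the first contact, after several slow descents that met nothing. While pressing, I also saw sideways forces of 3–5 N and up to about 0.8 degrees of tool tilt, but the flange stayed where it was.

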